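Find and seat the rocking lid on the transverter's screening boxes

ROBOT

A 6-joint arm with a two-finger parallel gripper is mounted at the origin on the work surface. World frame = base frame: x ahead of the robot, y to its left, z up, the work surface at z = 0. Lengths are in m, angles in degrees, forces in N, time in s.
With the tool pointing down it reaches from about 0.4 to 0.825 m from the base axis. Payload 7 kg.
Tool frame: the origin (TCP) lies on the centre line of the jaws, within the pads' length; the fingertips stand 11 mm ahead of it and the grasp point (between the pads) lies 8 mm behind it; z points along the fingers, y is the line along which they close (so a half turn about z gives the same grasp; the last joint's range is limited). The gripper opens to 88 mm and grips with 3 to 60 N. Pads are 19 mm wide; open, the fingers measure 130 mm over their backs; the gripper's body (78 mm by 193 mm) begins 47 mm behind the grasp point.
Start: joints at [93.57, 20.546, 0.682, 0, -70.136, -16.507], TCP at [0.151, 0.658, 0.238] pointing down, gripper open.
Joint ranges: [-176.03, 176.03], [-82.01, 121.73], [-58.28, 71.71], [-173.87, 95.51], [-174.79, -0.11], [-173.66, 173.66]. Speed limits (degrees/s): [136.94, 136.94, 172.46, 180, 180, 180].

INTERFACE

Orientations are given as [roll, pitch, yaw] about the fixed x, y, z axes, in that order (R = Rz(yaw) Ry(pitch) Rx(roll)).
In Python, from plant import r, capture, camera_model, job gives the robot as it stands.
- The arm moves only by the tool drive_tool, never from a script. Its argument "increments" is a list that holds one entry, the list of rows, each a list of 5 numbers: the gripper's target within -1 to 1 (fully open at 1, half-way at 0, shut at -1), then the shift along the tool's x, y, z scaled (see below), then the turn about the tool's z scaled (see below). In form: [[[gripper, tx, ty, tz, roll], ...]]. A call has 1 to 5 rows; each row is the pose to reach, as a shift and turn from the pose commanded when the call began, along the tool's axes at that moment, turning the shorter way round; what a row does not reach only later rows make up. The controller multiplies each number of a shift by 120 mm and each number of a turn by 360 degrees. A row lasts 1/8 s, in which the tool goes at most 62.5 mm and 10.7 degrees, less where a joint would pass 70% of its speed; a pose out of reach is approached as far as the arm can. A call with a number of a shift or a turn outside -1 to 1 is refused whole. A call with a gripper value outside its range is refused whole. The fingers move at their own pace and stop on an object; "squeeze" is the grip in N (left out, the last holds). Time passes only in rows, so rows that repeat a pose let the fingers close. It gives the time, the measured TCP pose, the force, the opening and the grip force at its end, in the units of the state.
- r.get_state(): the state, without advancing time (a new reading comes with each control period).
- capture(name): name is "side" or "top" or "wrist"; returns the picture (384x512x3 uint8, red, green, blue); there is no depth.
- camera_model(name): a dict with "camera_matrix" (3x3 intrinsics, pixels), "rvec" (rotation vector, rad) and "tvec" (3), from world to camera coordinates, as OpenCV has them. Camera axes: x right, y down, z forward; pixel columns grow to the right and rows downward; lengths in m; the calibration is good to about 2 mm. A picture is of the moment at which its call begins: read the wrist's pose just before it. camera_model takes no time and is no camera call; for the wrist camera it gives the pose at the moment of the call.
- job.close_job(): hands the job in; it is judged then, once.
The state is a dict: "time_s": time; "joints": joint angles; "qd": joint speeds; "joint_torque": joint torques, N m; "tcp_pos": TCP position; "eef_rot": TCP orientation; "contact_force": force on the tool from outside, world axes, zero at the start; "moment": the same for the moment, N m; "gripper_width": finger opening in m; "gripper_force": force on a finger pad.
Only numpy, scipy, OpenCV 4.12 (cv2) and the standard library are available. Lean on these libraries where they do the work, as an engineer would, in place of code of your own. Each camera call takes 0.05 s, during which the arm holds its last target. There are 200 camera calls.

TASK

One of the four identical press-on lids of the tin screening boxes in the open radio chassis has not snapped home. With closed fingertips, press down lightly near one end of each lid in turn until you find the one that rocks, then press that lid down over its middle until it is fully home and level. Only press: do not grip or lift anything, press slowly so as not to dent the lids, and leave the tools and fittings lying about where they are.

Things in the scene. Friction and masses are not known exactly. Their poses are not given: they have to be found in the camera images.
- chassis: Open aluminium radio chassis fixed to the bench, front to -x: tray x -130 to +105 mm, y -165 to +245 mm; floor 13 mm above the bench, front and side walls 28 mm high, rear panel (+x) 58 mm; heat sink and relay up to 50 mm high at the +y end. Origin at bench height below the row of four boxes. The boxes stand fixed in it, side by side along y, 75 mm apart.
- lid_a: One of four identical press-on lids: flat stiff tin plate 113 mm (its x) by 57 mm (its y) with an 8 mm rim, on a fixed tin box 111 x 55 x 30 mm. Origin: middle of its top face, z up. The unseated one may stand anywhere in the row. It cannot be lifted off. The boxes stand on standoffs of different lengths: lid tops lie 48 to 67 mm above the bench, so height does not tell which is unseated.
- lid_b: Another of the four lids; same size and origin. How all the lids behave: a seated lid is firm wherever it is pressed, giving less than 1 mm. The unseated lid stands level, 4.5 mm above its seat, on two spring tongues midway along its long sides. Pressed 30 to 45 mm from its middle along its x, that end gives way at about 2 N.
- lid_c: Another of the four lids; same size and origin. How all the lids behave, continued: when the unseated lid's end is pressed it tips about 0.08 rad, that end going down 4.5 mm until it meets the box, the other end rising as much; let go, it swings back level. Light pressing on the ends alone does not seat it.
- lid_d: Another of the four lids; same size and origin. How all the lids behave, continued: pressed over its middle, the unseated lid resists up to about 11 N, then slides 4.5 mm straight down until it bears on the box, and stays there when let go. Slow pressing with 15 to 25 N is plenty; a blow or squeeze of more than 150 N dents a lid.
- pliers: Bystander, loose: long-nose pliers with pink grips lying flat, 180 mm long (jaws to its +x), 66 wide, 14 high; origin near the pivot, at table height.
- handheld: Bystander, loose: black handheld radio lying on its back, 120 x 58 x 34 mm plus a 75 mm aerial; origin under its middle.
- waveguide: Bystander, loose: short brass waveguide piece with a square flange at each end, 77 x 41 x 46 mm, lying; origin under its middle.
- spanner: Bystander, loose: small steel spanner lying flat, 150 x 26 x 6 mm; origin under its middle.
- adapter_a: Bystander, loose: steel coaxial adapter standing upright on the chassis floor in front of the boxes, 21 mm across, 38 mm tall; origin under its middle.
- adapter_b: Bystander, loose: second coaxial adapter, same as the first, also standing in front of the boxes.
- driver: Bystander, loose: small screwdriver with a black handle lying on the chassis floor in front of the boxes, 150 mm long along its x (handle from -80 to -10 mm, blade on to +70 mm), 16 mm high; origin underneath.

How it is judged:
By the outcome, as a careful person would: the job done as asked, in the order asked, and still so for the second after the job is handed in, with the robot touching nothing.
It also fails if it takes over 54 s, if anything falls off the work surface, if the arm or the gripper's body presses on something with over 40 N, if the wrist force passes 120 N, or if a joint passes its speed limit or range.

## Working session

There is one attempt and no reset: what is moved stays moved. The work goes in short steps, Python scripts to look and compute and a tool call to move; the robot and the scene stay as the last step left them, time stands still between calls to the robot, and variables do not carry over. Pictures are saved under pics/ and viewed, at most 10 in all, crops included, and the job is handed in when it is done.

Besides the shell and the picture viewer there is one more tool, called after "Request:" as name(argument=value, ...) on one line, values as JSON. drive_tool: Moves the arm, as the interface text tells. Its arguments: {"type":"object","properties":{"increments":{"type":"array"},"squeeze":{"type":"number"}},"required":["increments"]}

```bash
mkdir -p pics
python3 - <<'E'
from plant import r,capture,camera_model
import cv2
s=r.get_state();print({k:s[k] for k in('time_s','tcp_pos','eef_rot','contact_force','gripper_width')})
for n in('top','side'):
    im=capture(n);cv2.imwrite(f'pics/{n}0.png',im[:,:,::-1]);m=camera_model(n);print(n,m)
E
```

```text
{'time_s': 0.0, 'tcp_pos': array([0.15102568, 0.65738335, 0.23660638]), 'eef_rot': array([ 1.79902665e+02, -7.75886029e-03, -1.29450441e+01]), 'contact_force': array([-0.30016991, -0.16112043, -0.03479487]), 'gripper_width': 0.08756245044218944}
top {'camera_matrix': array([[395.11887866,   0.        , 265.39730816],
       [  0.        , 395.11887866, 191.14868611],
       [  0.        ,   0.        ,   1.        ]]), 'rvec': array([ 2.13382224, -2.16752783,  0.1052111 ]), 'tvec': array([-0.01485219,  0.58744625,  1.316776  ])}
side {'camera_matrix': array([[462.39824019,   0.        , 256.87822878],
       [  0.        , 462.39824019, 192.30467846],
       [  0.        ,   0.        ,   1.        ]]), 'rvec': array([ 0.09055465, -2.83039752,  1.23914577]), 'tvec': array([0.59369014, 0.10050212, 1.26242714])}
```

View pics/top0.png

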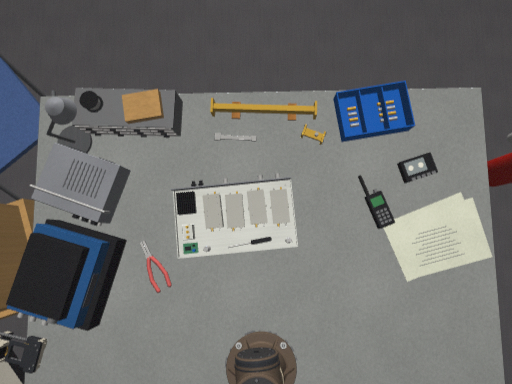

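View pics/side0.png

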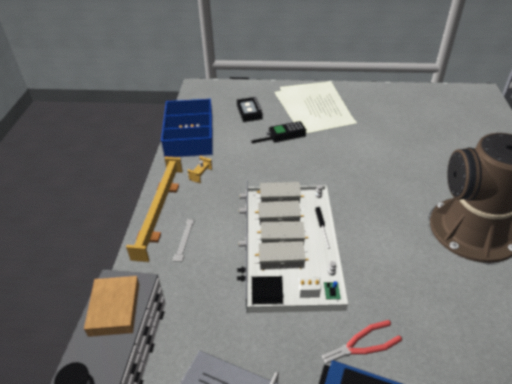

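The top view shows the chassis at about (235,220), with the four lids at columns about 213, 235, 257 and 280 near row 208. The side view shows the same lids at about (280,190), (280,210), (282,231) and (282,256). Next I segment the lids in both views and triangulate.

```bash
cat > h.py <<'E'
import numpy as np,cv2
from plant import r,capture,camera_model
def P(n):
    m=camera_model(n);R=cv2.Rodrigues(m['rvec'])[0];return m['camera_matrix'],R,np.array(m['tvec']).reshape(3)
def ray(n,uv,z):
    K,R,t=P(n);c=-R.T@t;d=R.T@np.linalg.solve(K,[uv[0],uv[1],1]);return c+d*(z-c[2])/d[2]
E
python3 - <<'E'
from h import *
for n,(x0,x1,y0,y1) in {'top':(195,295,180,240),'side':(250,312,175,275)}.items():
    im=cv2.imread(f'pics/{n}0.png')
    for p in ([(211,213),(220,235)] if n=='top' else [(190,280),(200,280)]): print(n,im[p[0],p[1]] if 0 else im[p[0]-1,p[1]])
    c=cv2.resize(im[y0-5:y1+5,x0-5:x1+5],None,fx=5,fy=5,interpolation=cv2.INTER_CUBIC);cv2.imwrite(f'pics/{n}crop.png',c);print(c.shape)
im=cv2.imread('pics/top0.png').astype(int)
print(im[208,200:292].tolist())
im=cv2.imread('pics/side0.png').astype(int)
print(im[178:272,280].tolist())
E
```

```text
top [159 168 170]
top [160 171 173]
(350, 550, 3)
side [173 182 184]
side [77 79 81]
(550, 360, 3)
[[196, 204, 203], [195, 204, 203], [195, 205, 204], [187, 196, 196], [155, 166, 167], [158, 168, 169], [157, 165, 166], [159, 167, 170], [160, 168, 171], [158, 167, 168], [158, 167, 169], [158, 168, 170], [160, 168, 171], [160, 170, 172], [159, 169, 171], [157, 168, 170], [160, 169, 171], [159, 168, 171], [163, 171, 173], [160, 170, 171], [154, 162, 164], [108, 116, 116], [200, 210, 210], [197, 207, 206], [197, 206, 205], [194, 203, 202], [159, 170, 170], [160, 168, 170], [162, 170, 172], [158, 167, 169], [157, 167, 168], [159, 169, 171], [160, 169, 172], [159, 169, 171], [160, 169, 171], [159, 170, 172], [161, 170, 171], [162, 170, 173], [159, 169, 171], [162, 170, 173], [163, 170, 173], [160, 170, 172], [158, 169, 168], [153, 161, 162], [200, 209, 208], [198, 207, 207], [198, 205, 204], [194, 204, 203], [151, 160, 161], [161, 170, 171], [161, 170, 172], [163, 169, 171], [159, 169, 169], [160, 169, 172], [159, 170, 170], [160, 169, 171], [160, 169, 170], [161, 169, 171], [159, 170, 171
[... 1414 characters left out ...]
1, 181, 183], [171, 180, 182], [172, 181, 183], [171, 180, 181], [173, 181, 183], [173, 181, 184], [171, 179, 181], [167, 176, 177], [151, 160, 162], [116, 123, 125], [88, 92, 93], [83, 89, 88], [105, 111, 111], [140, 149, 152], [163, 171, 174], [170, 177, 179], [169, 178, 179], [170, 178, 181], [172, 180, 182], [171, 180, 183], [171, 180, 183], [172, 181, 183], [171, 179, 181], [171, 180, 182], [172, 181, 182], [171, 180, 182], [172, 180, 182], [172, 179, 182], [171, 179, 181], [168, 177, 178], [157, 167, 168], [128, 135, 137], [93, 98, 99], [75, 81, 81], [69, 73, 74], [61, 64, 65], [54, 55, 57], [56, 58, 60], [68, 71, 72], [111, 114, 115], [166, 173, 172], [203, 209, 209], [216, 222, 221]]
```

Run:
```python
from h import *
from scipy.optimize import least_squares
C={}
for n,lo,hi,box in (('top',(145,154,154),(172,180,180),(195,296,175,240)),('side',(155,163,163),(180,189,191),(252,312,175,275))):
    im=cv2.imread(f'pics/{n}0.png');m=cv2.inRange(im,lo,hi);k=np.zeros_like(m);x0,x1,y0,y1=box;k[y0:y1,x0:x1]=255;m&=k
    m=cv2.morphologyEx(m,cv2.MORPH_OPEN,np.ones((5,5),np.uint8))
    cs=[c for c in cv2.findContours(m,0,1)[0] if cv2.contourArea(c)>150]
    L=[cv2.minAreaRect(c) for c in cs]
    L.sort(key=lambda q:q[0][0] if n=='top' else q[0][1]) 
    if n=='side': L=L[::-1]
    C[n]=L
    for q in L: print(n,np.round(q[0],1),np.round(q[1],1),round(q[2],1))
for a,b in zip(C['top'],C['side']):
    A=[]
    M=[]
    for n,q in(('top',a),('side',b)):
        K,R,t=P(n);A.append(K@np.c_[R,t])
    X=cv2.triangulatePoints(A[0],A[1],np.array(a[0]),np.array(b[0]));X=X[:3,0]/X[3]
    bx=cv2.boxPoints(a);w=np.array([ray('top',p,X[2])[:2] for p in bx])
    e=[w[1]-w[0],w[2]-w[1]];e.sort(key=np.linalg.norm);d=e[1]
    print('X',X.round(4),'size',[np.linalg.norm(v).round(4) for v in e],'yaw',np.degrees(np.arctan2(d[1],d[0])).round(1))
```

```text
top [212.  210.7] [33.1 16.5] 83.7
top [234.8 210.3] [32.9 17.3] 86.2
top [256.8 206.6] [32.9 16.7] 82.9
top [279.3 206. ] [32.9 16.8] 85.6
side [281.5 251. ] [16. 43.] 90.0
side [282.5 229. ] [41. 14.] -0.0
side [279.  208.5] [13. 40.] 90.0
side [279.6 188.4] [12.5 39.1] 88.2
X [0.5215 0.1553 0.0582] size [np.float64(0.0555), np.float64(0.1113)] yaw -173.7
X [0.5215 0.0792 0.0561] size [np.float64(0.0583), np.float64(0.1103)] yaw -176.6
X [0.5332 0.0051 0.0573] size [np.float64(0.0564), np.float64(0.1104)] yaw -173.7
X [ 0.5341 -0.0702  0.0629] size [np.float64(0.0562), np.float64(0.1098)] yaw -176.8
```

View pics/topcrop.png

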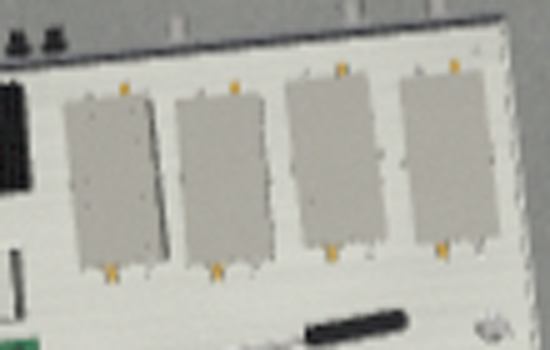

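The lid sizes come out right at 56 x 110 mm. Before leaving the start pose I check the blue and black stack near the gripper.

Run:
```python
from h import *
K,R,t=P('top')
for p in ([.151,.657,.225],[.151,.657,.35],[.151,.657,0]): q=K@(R@np.array(p)+t);print(p,(q[:2]/q[2]).round(0))
for z in (0,.1,.2): print(z,[ray('top',uv,z)[:2].round(3).tolist() for uv in((125,235),(90,328),(8,285),(40,222),(45,150),(130,180))])
w=capture('wrist');cv2.imwrite('pics/w0.png',w[:,:,::-1]);print(camera_model('wrist'))
```

```text
[0.151, 0.657, 0.225] [ 27. 340.]
[0.151, 0.657, 0.35] [ -4. 352.]
[0.151, 0.657, 0] [ 68. 323.]
0 [[0.446, 0.469], [0.133, 0.58], [0.279, 0.872], [0.495, 0.771], [0.754, 0.767], [0.639, 0.456]]
0.1 [[0.444, 0.431], [0.154, 0.534], [0.29, 0.805], [0.49, 0.712], [0.73, 0.708], [0.624, 0.419]]
0.2 [[0.443, 0.393], [0.176, 0.488], [0.301, 0.738], [0.486, 0.652], [0.706, 0.648], [0.608, 0.383]]
{'camera_matrix': array([[308.02635783,   0.        , 252.84589586],
       [  0.        , 308.02635783, 187.44262991],
       [  0.        ,   0.        ,   1.        ]]), 'rvec': array([-1.8441547 ,  2.31706512,  0.3053378 ]), 'tvec': array([ 0.67482013, -0.03258114,  0.38972286])}
```

View pics/w0.png

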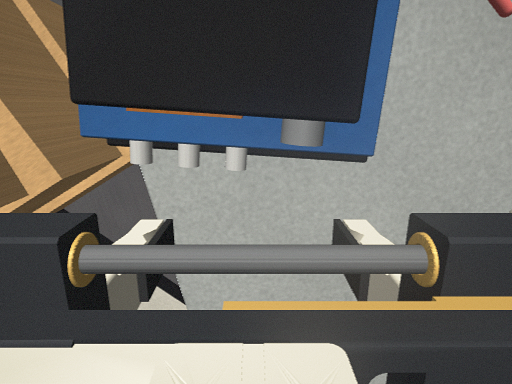

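The wrist view shows the blue and black stack ahead of the gripper, towards +x (rows 0–160). I'll rise and go round it on the -y side while closing the fingers.

Request:
drive_tool(increments=[[[-1,0,0,-0.5,-0.02],[-1,0.05,0.2,-1,-0.04],[-1,0.13,0.6,-1,-0.047],[-1,0.19,0.9,-1,-0.047]]], squeeze=10)

```text
time_s: 0.65
tcp_pos: [0.1491, 0.5461, 0.3583]
eef_rot: [-179.9, 0.0, 4.0]
contact_force: [-0.2, -0.2, 0.8]
gripper_width: 0.0536
gripper_force: 0.0
```

Request:
drive_tool(increments=[[[-1,0.05,0.5,0,0],[-1,0.3,1,0,0],[-1,0.7,1,0,0]]])

```text
time_s: 1.02
tcp_pos: [0.2412, 0.4306, 0.3596]
eef_rot: [-179.8, -0.0, 4.1]
contact_force: [0.1, 2.8, 0.9]
gripper_width: 0.0229
gripper_force: 0.0
```

Request:
drive_tool(increments=[[[-1,0.4,0.5,0,0],[-1,0.8,1,0.3,0],[-1,1,1,0.8,0]]])

```text
time_s: 1.4
tcp_pos: [0.3572, 0.3281, 0.2851]
eef_rot: [-179.7, -0.2, 3.9]
contact_force: [-0.6, 1.3, -1.3]
gripper_width: 0.0008
gripper_force: 0.0
```

Request:
drive_tool(increments=[[[-1,0.45,0.5,0.1,0],[-1,0.8,1,0.2,0],[-1,0.8,1,0.2,0]]])

```text
time_s: 1.78
tcp_pos: [0.4605, 0.2135, 0.2586]
eef_rot: [179.9, 0.1, 3.9]
contact_force: [-0.5, 1.0, 0.1]
gripper_width: 0.0005
gripper_force: 0.0
```

Request:
drive_tool(increments=[[[-1,0.16,0.5,0.2,0],[-1,0.17,0.52,0.7,0],[-1,0.17,0.52,0.95,0],[-1,0.17,0.52,0.95,0],[-1,0.17,0.52,0.95,0]]])

```text
time_s: 2.4
tcp_pos: [0.485, 0.1558, 0.1469]
eef_rot: [-180.0, -0.1, 4.0]
contact_force: [0.5, 0.2, 0.0]
gripper_width: 0.0006
gripper_force: 0.0
```

Run:
```python
from h import *
s=r.get_state();print(s['tcp_pos'],s['eef_rot'],s['contact_force'])
w=capture('wrist');cv2.imwrite('pics/w1.png',w[:,:,::-1])
K,R,t=P('wrist')
for X in([.5215,.1553,.058],[.5215,.0792,.056],[.484,.152,.058]): q=K@(R@np.array(X)+t);print((q[:2]/q[2]).round())
```

```text
[0.48502486 0.15580477 0.14689424] [-1.79971884e+02 -9.09821102e-02  4.02432590e+00] [0.46475249 0.22304425 0.02041695]
[258. 150.]
[355. 157.]
[258. 197.]
```

View pics/w1.png

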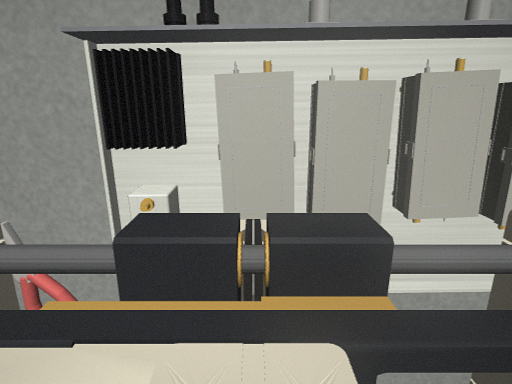

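The wrist view shows lid 1 centred under the fingers: columns 216–294, rear edge at row 73. This agrees with the prediction, so I go down.

Request:
drive_tool(increments=[[[-1,0,-0.02,0.3,0],[-1,0,-0.02,0.53,0],[-1,0,-0.02,0.57,0],[-1,0,-0.02,0.57,0]]])

```text
time_s: 2.95
tcp_pos: [0.4848, 0.1582, 0.0784]
eef_rot: [-180.0, -0.1, 4.0]
contact_force: [0.1, 0.7, -0.5]
gripper_width: 0.0006
gripper_force: 0.0
```

Request:
drive_tool(increments=[[[-1,0,0,0.007,0],[-1,0,0,0.014,0],[-1,0,0,0.021,0],[-1,0,0,0.028,0],[-1,0,0,0.028,0]]])

```text
time_s: 3.58
tcp_pos: [0.484, 0.1575, 0.0737]
eef_rot: [180.0, 0.0, 4.0]
contact_force: [0.5, -0.6, -1.3]
gripper_width: 0.0008
gripper_force: 0.0
```

Request:
drive_tool(increments=[[[-1,0,0.02,0.007,0],[-1,0,0.02,0.014,0],[-1,0,0.02,0.021,0],[-1,0,0.02,0.021,0]]])

```text
time_s: 4.08
tcp_pos: [0.4841, 0.1551, 0.0712]
eef_rot: [180.0, 0.0, 4.0]
contact_force: [0.2, 0.8, -0.6]
gripper_width: 0.0007
gripper_force: 0.0
```

Request:
drive_tool(increments=[[[-1,0,0,0.007,0],[-1,0,0,0.014,0],[-1,0,0,0.014,0]]])

```text
time_s: 4.45
tcp_pos: [0.4843, 0.1552, 0.0696]
eef_rot: [-180.0, -0.0, 4.0]
contact_force: [-0.4, -0.8, 0.9]
gripper_width: 0.0002
gripper_force: 0.4
```

Request:
drive_tool(increments=[[[-1,0,0,0.007,0],[-1,0,0,0.014,0],[-1,0,0,0.014,0]]])

```text
time_s: 4.82
tcp_pos: [0.4844, 0.1553, 0.0681]
eef_rot: [-180.0, -0.0, 4.0]
contact_force: [-0.2, -0.1, 3.0]
gripper_width: 0.001
gripper_force: 1.9
```

Request:
drive_tool(increments=[[[-1,0,0,0.005,0],[-1,0,0,0.01,0],[-1,0,0,0.01,0]]])

```text
time_s: 5.2
tcp_pos: [0.4845, 0.1553, 0.0678]
eef_rot: [-180.0, -0.0, 4.0]
contact_force: [-3.9, -0.9, 14.7]
gripper_width: 0.0003
gripper_force: 7.3
```

Request:
drive_tool(increments=[[[-1,0,0,-0.028,0],[-1,0,0,-0.028,0],[-1,0,0,-0.028,0]]])

```text
time_s: 5.58
tcp_pos: [0.4842, 0.1552, 0.0699]
eef_rot: [180.0, 0.0, 4.0]
contact_force: [-0.1, 0.0, 0.5]
gripper_width: 0.0005
gripper_force: 0.3
```

Run:
```python
from h import *
F=[]
for i in range(6):
    capture('wrist');s=r.get_state();F.append(s['contact_force'][2])
print(s['tcp_pos'],np.round(F,2))
```

```text
[0.48416316 0.15516645 0.0699481 ] [0.74 1.38 1.21 0.48 0.72 0.78]
```

Request:
drive_tool(increments=[[[-1,0,0,-0.016,0],[-1,0,0,-0.016,0],[-1,0,0,-0.016,0]]])

```text
time_s: 6.25
tcp_pos: [0.4841, 0.1551, 0.0719]
eef_rot: [180.0, 0.0, 4.0]
contact_force: [0.1, 0.6, 0.3]
gripper_width: 0.0008
gripper_force: 0.0
```

```bash
cat > f.py <<'E'
from h import *
F=[];G=[]
for i in range(6):
    capture('wrist');s=r.get_state();F.append(s['contact_force'][2]);G.append(s['gripper_force'])
print(s['time_s'],s['tcp_pos'].round(4),np.round(F,2),np.round(G,2))
E
python3 f.py
```

```text
6.55 [0.4842 0.1552 0.072 ] [-0.74  0.2  -0.34 -0.16 -0.18  0.06] [0. 0. 0. 0. 0. 0.]
```

Request:
drive_tool(increments=[[[-1,0,0,-0.033,0],[-1,0,0,-0.033,0],[-1,0,0,-0.033,0]]])

```text
time_s: 6.92
tcp_pos: [0.4842, 0.1552, 0.076]
eef_rot: [-180.0, -0.0, 4.0]
contact_force: [-0.5, -0.6, -0.4]
gripper_width: 0.0007
gripper_force: 0.0
```

```bash
python3 f.py
```

```text
7.225 [0.4842 0.1551 0.0759] [-0.8   0.42 -0.19  0.01 -0.36  0.45] [0. 0. 0. 0. 0. 0.]
```

The force is 0 at 0.072, about 1 N at 0.070 and 3 N at 0.068, then there's a hard stop. That is about 3 mm of soft give 38 mm from the middle, or 0.08 rad, so lid 1 is the one that rocks. Next I move over its middle.

Request:
drive_tool(increments=[[[-1,0.1,0,-0.04,0],[-1,0.25,0.02,-0.04,0],[-1,0.31,0.02,-0.04,0],[-1,0.31,0.02,-0.03,0],[-1,0.31,0.02,-0.02,0]]])

```text
time_s: 7.85
tcp_pos: [0.5211, 0.155, 0.0779]
eef_rot: [180.0, 0.0, 4.0]
contact_force: [-0.3, -0.0, -0.1]
gripper_width: 0.0007
gripper_force: 0.0
```

Run:
```python
from h import *
w=capture('wrist');s=r.get_state();print(s['tcp_pos'])
cv2.imwrite('pics/w2.png',w[:,:,::-1])
K,R,t=P('wrist')
c,sn=np.cos(np.radians(4)),np.sin(np.radians(4))
for a,b in((56.5,28.5),(56.5,-28.5),(0,28.5),(0,-28.5)):
    X=np.array([.5215+(a*c-b*sn)/1e3,.1553+(a*sn+b*c)/1e3,.0605]);q=K@(R@X+t);print((q[:2]/q[2]).round())
```

```text
[0.5209509  0.15505872 0.0778661 ]
[199. 130.]
[307. 130.]
[204. 230.]
[303. 230.]
```

View pics/w2.png

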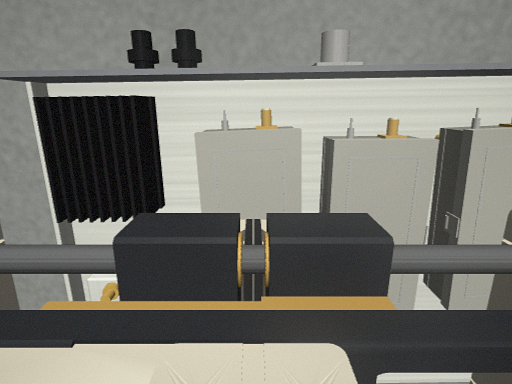

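The wrist view shows lid 1's rear corners at (197,128) and (301,127), within about 2 mm of the prediction, so the tool is over its middle. I press slowly.

Request:
drive_tool(increments=[[[-1,0,-0.015,0.015,0],[-1,0,-0.015,0.03,0],[-1,0,-0.015,0.04,0],[-1,0,-0.015,0.048,0],[-1,0,-0.015,0.054,0]]])

```text
time_s: 8.52
tcp_pos: [0.5214, 0.1572, 0.0718]
eef_rot: [180.0, -0.0, 4.0]
contact_force: [-0.2, -1.0, 0.5]
gripper_width: 0.0005
gripper_force: 0.0
```

Request:
drive_tool(increments=[[[-1,0,0,0.004,0],[-1,0,0,0.008,0],[-1,0,0,0.008,0]]])

```text
time_s: 8.9
tcp_pos: [0.5214, 0.1571, 0.0709]
eef_rot: [180.0, -0.0, 4.0]
contact_force: [-0.5, 0.3, -0.6]
gripper_width: 0.0004
gripper_force: 0.0
```

Request:
drive_tool(increments=[[[-1,0,0,0.004,0],[-1,0,0,0.008,0],[-1,0,0,0.008,0]]])

```text
time_s: 9.28
tcp_pos: [0.5214, 0.1572, 0.0706]
eef_rot: [-180.0, -0.0, 4.0]
contact_force: [-3.4, -0.2, 7.4]
gripper_width: 0.0004
gripper_force: 3.3
```

Request:
drive_tool(increments=[[[-1,0,0,0.004,0],[-1,0,0,0.008,0],[-1,0,0,0.008,0]]])

```text
time_s: 9.65
tcp_pos: [0.5215, 0.1572, 0.07]
eef_rot: [-180.0, -0.0, 4.0]
contact_force: [-4.0, -0.6, 9.7]
gripper_width: 0.0001
gripper_force: 5.0
```

Request:
drive_tool(increments=[[[-1,0,0,0.006,0],[-1,0,0,0.012,0],[-1,0,0,0.018,0],[-1,0,0,0.018,0]]])

```text
time_s: 10.15
tcp_pos: [0.5215, 0.1572, 0.0679]
eef_rot: [-180.0, -0.0, 4.0]
contact_force: [-4.0, -0.5, 10.1]
gripper_width: 0.0003
gripper_force: 5.2
```

Request:
drive_tool(increments=[[[-1,0,0,0.006,0],[-1,0,0,0.012,0],[-1,0,0,0.012,0]]])

```text
time_s: 10.52
tcp_pos: [0.5215, 0.1572, 0.0664]
eef_rot: [-180.0, -0.0, 4.0]
contact_force: [-3.8, -0.4, 10.3]
gripper_width: 0.0004
gripper_force: 5.2
```

It slides at a constant 10 N, as an unseated lid should. I keep going until it bears on the box.

Request:
drive_tool(increments=[[[-1,0,0,0.005,0],[-1,0,0,0.01,0],[-1,0,0,0.01,0]]])

```text
time_s: 10.9
tcp_pos: [0.5215, 0.1572, 0.066]
eef_rot: [-180.0, -0.1, 4.0]
contact_force: [-7.1, -1.2, 18.6]
gripper_width: -0.0001
gripper_force: 9.5
```

Request:
drive_tool(increments=[[[-1,0,0,0.003,0],[-1,0,0,0.006,0],[-1,0,0,0.006,0],[-1,0,0,0.006,0]]])

```text
time_s: 11.4
tcp_pos: [0.5215, 0.1572, 0.066]
eef_rot: [-180.0, -0.1, 4.0]
contact_force: [-10.3, -0.3, 25.1]
gripper_width: 0.0005
gripper_force: 12.9
```

The lid moved down 4.7 mm and is now firm at 25 N. I release and check that it doesn't spring back.

Request:
drive_tool(increments=[[[-1,0,0,-0.02,0],[-1,0,0,-0.036,0],[-1,0,0,-0.036,0],[-1,0,0,-0.036,0]]])

```text
time_s: 11.9
tcp_pos: [0.5212, 0.1571, 0.0674]
eef_rot: [180.0, 0.0, 4.0]
contact_force: [-0.6, 0.2, -0.7]
gripper_width: 0.0005
gripper_force: 0.0
```

```bash
python3 f.py
```

```text
12.2 [0.5213 0.1571 0.0677] [-0.24 -0.04  0.32  0.09  0.28  0.1 ] [0. 0. 0. 0. 0. 0.]
```

It stays down with no contact force. I lift clear and hand in.

Request:
drive_tool(increments=[[[-1,0,0,-0.1,0],[-1,0,0,-0.4,0],[-1,0,0,-0.8,0],[-1,0,0,-1,0],[-1,0,0,-1,0]]])

```text
time_s: 12.82
tcp_pos: [0.5225, 0.1578, 0.191]
eef_rot: [-179.9, -0.3, 4.0]
contact_force: [0.9, -0.4, -0.9]
gripper_width: 0.0009
gripper_force: 0.0
```

Run:
```python
from h import *
from plant import job
a=cv2.imread('pics/side0.png').astype(int);b=capture('side')[:,:,::-1].astype(int)
s=r.get_state();print(s['tcp_pos'],s['contact_force'])
print(job.close_job())
```

```text
[0.52168116 0.15742345 0.18928589] [-0.01634482  0.40624372  0.69079841]
the job is handed in; nothing more can be done
None
```

The lid at the +y end, the first one I pressed, was the one that rocked, so I tested no others; pressed over its middle it slid down 4.7 mm, held firm at 25 N and stayed down when released, and the job was handed in at about 13 s with the arm clear.

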